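# Lid the round jars for the kiln

## Robot

A 7-joint arm with a two-finger parallel gripper is mounted at the origin on a cart in front of the work surface, level with it; the furniture and walls round the work are solid. World frame = base frame: x ahead of the robot, y to its left, z up, the work surface at z = 0. Lengths are in m, angles in degrees, forces in N, time in s.
With the tool pointing down it reaches from about 0.425 to 0.875 m from the base axis. Payload 4.7 kg.
Tool frame: the origin (TCP) lies between the finger pads; the fingertips stand 8 mm ahead of it and the grasp point (between the pads) lies 11 mm behind it (env.tip_extent is the distance from the TCP to the fingertips, in m); z points along the fingers, y is the line along which they close (so a half turn about z gives the same grasp; the last joint's range is limited). The gripper opens to 87 mm and grips with 3 to 60 N. Pads are 19 mm wide; open, the fingers measure 117 mm over their backs; the gripper's body (75 mm by 190 mm) begins 51 mm behind the grasp point.
Start: joints at [76.438, 18.392, -4.016, 83.108, 1.295, 78.541, -3.26], TCP at [0.161, -0.63, 0.231] pointing down, gripper open.
Joint ranges: [-163.93, 163.93], [-17.29, 119.83], [-79.2, 71.16], [3.27, 140.29], [-89.18, 269.18], [5.43, 117.66], [-154.24, 154.24]. Speed limits (degrees/s): [147.25, 147.25, 180, 180, 180, 180, 180].

## Interface

Orientations are given as [roll, pitch, yaw] about the fixed x, y, z axes, in that order (R = Rz(yaw) Ry(pitch) Rx(roll)).
In Python, from cell import sensors, vision, workorder, env gives the robot as it stands.
- The arm moves only by the tool drive_tool, never from a script. Its argument "moves" is a list of rows, each an object of numbers: "x", "y", "z": the shift along the tool's x, y, z in mm; "rx", "ry", "rz": the turn, a rotation vector about the tool's x, y, z in rad; "fingers": the closure, from -1 (fully open) to 1 (shut). In form: [{"x": .., "y": .., "z": .., "rx": .., "ry": .., "rz": .., "fingers": ..}, ...]. A call has 1 to 20 rows; each row is the pose to reach, as a shift and turn from the pose commanded when the call began, along the tool's axes at that moment; what a row does not reach only later rows make up. A row lasts 1/8 s, in which the tool goes at most 62.5 mm and 10.7 degrees, less where a joint would pass 70% of its speed; a pose out of reach is approached as far as the arm can. A call with a gripper value outside its range is refused whole. The fingers move at their own pace and stop on an object; "force" is the grip in N (left out, the last holds). Time passes only in rows, so rows that repeat a pose let the fingers close. It gives the time, the measured TCP pose, the force, the opening and the grip force at its end, in the units of the state.
- sensors.get_obs(): the state, without advancing time (a new reading comes with each control period).
- vision.read_camera(name): name is "side" or "top" or "wrist"; returns a dict with "image" (384x512x3 uint8, red, green, blue), "fx", "fy", "cx", "cy" (pixels), "R" (3x3) and "t" (3): a world point X has camera coordinates R X + t. Camera axes: x right, y down, z forward; pixel columns grow to the right and rows downward; lengths in m; the calibration is good to about 2 mm. A picture is of the moment at which its call begins. There is no depth.
- workorder.sign_off(): hands the job in; it is judged then, once.
The state is a dict: "time_s": time; "qpos": joint angles; "joint_velocities": joint speeds; "effort": joint torques, N m; "tool_pos": TCP position; "tool_rot": TCP orientation; "force": force on the tool from outside, world axes, zero at the start; "wrist_torque": the same for the moment, N m; "grip_width": finger opening in m; "grasp_force": force on a finger pad.
Only numpy, scipy, OpenCV 4.12 (cv2) and the standard library are available. Lean on these libraries where they do the work, as an engineer would, in place of code of your own. Each camera call takes 0.05 s, during which the arm holds its last target. There are 200 camera calls.

## Task

The three round jars are ready for the kiln: put on each of them the round lid that fits it, properly seated on the rim, and let go. Leave the jars standing where they are, and leave the square lid lying where it is: its caddy must dry open.

Things in the scene. Friction and masses are not known exactly. Their poses are not given: they have to be found in the camera images.
- small_jar: the small round open jar, loose, plain buff unglazed clay: 42 mm outside diameter at the rim (up to 46 mm at the belly), mouth 32 mm wide, 54 mm high. Origin at the centre of its underside on the table, z up.
- medium_jar: the medium round open jar, loose, plain buff unglazed clay: 56 mm outside diameter at the rim (up to 60 mm at the belly), mouth 46 mm wide, 48 mm high. Origin at the centre of its underside on the table, z up.
- large_jar: the large round open jar, loose, plain buff unglazed clay: 70 mm outside diameter at the rim (up to 74 mm at the belly), mouth 60 mm wide, 42 mm high. Origin at the centre of its underside on the table, z up.
- small_lid: small round lid, loose, same clay, lying right way up: plate 48 mm across, 6 mm thick; under it a flange 8 mm deep, tapering from 20 down to 14 mm across; on top a round knob 24 mm high, 22 mm across at its widest (14 to 20 mm above the plate). Origin: centre of the flange's underside, z up; plate top at 14, knob top at 38 mm. Seated on its jar the origin is 8 mm below the rim.
- medium_lid: medium round lid, loose, same clay, lying right way up: plate 62 mm across, 6 mm thick; under it a flange 8 mm deep, tapering from 34 down to 28 mm across; on top a round knob 24 mm high, 22 mm across at its widest (14 to 20 mm above the plate). Origin: centre of the flange's underside, z up; plate top at 14, knob top at 38 mm. Seated on its jar the origin is 8 mm below the rim.
- large_lid: large round lid, loose, same clay, lying right way up: plate 76 mm across, 6 mm thick; under it a flange 8 mm deep, tapering from 48 down to 42 mm across; on top a round knob 24 mm high, 22 mm across at its widest (14 to 20 mm above the plate). Origin: centre of the flange's underside, z up; plate top at 14, knob top at 38 mm. Seated on its jar the origin is 8 mm below the rim.
- square_lid: the square lid, loose, same clay and same knob, plate 54 x 54 mm: belongs to the open square caddy standing behind (50 x 50 x 45 mm, fixed) and is not to be moved. Origin at the centre of its underside, knob top at z = 38 mm.

How it is judged:
By the outcome, as a careful person would: the job done as asked, in the order asked, and still so for the second after the job is handed in, with the robot touching nothing.
It also fails if it takes over 77 s, if anything falls off the work surface, if the arm or the gripper's body presses on something with over 40 N, if the wrist force passes 120 N, or if a joint passes its speed limit or range.

## Working session

There is one attempt and no reset: what is moved stays moved. The work goes in short steps, Python scripts to look and compute and a tool call to move; the robot and the scene stay as the last step left them, time stands still between calls to the robot, and variables do not carry over. Pictures are saved under pics/ and viewed, at most 14 in all, crops included, and the job is handed in when it is done.

Besides the shell and the picture viewer there is one more tool, called after ">>>" as name(argument=value, ...) on one line, values as JSON. drive_tool: Moves the arm, as the interface text tells. Its arguments: {"type":"object","properties":{"moves":{"type":"array"},"force":{"type":"number"}},"required":["moves"]}

```bash
mkdir -p pics; ls; python3 - <<'E'
from cell import sensors, vision, env
import cv2, numpy as np, pickle
o=sensors.get_obs(); print({k:np.round(v,3) for k,v in o.items()}, env.tip_extent)
d={}
for n in ("side","top","wrist"):
    c=vision.read_camera(n); d[n]=c
    cv2.imwrite(f"pics/{n}0.png",c["image"][:,:,::-1]); print(n,c["fx"],c["cx"],c["cy"],(-c["R"].T@c["t"]).round(3),c["R"].round(2).tolist())
pickle.dump(d,open("c0.pkl","wb"))
a=np.hstack([d["side"]["image"],d["top"]["image"]])[:,:,::-1]
E
```

```text
pics
{'time_s': np.float64(0.0), 'qpos': array([76.438, 18.439, -4.016, 83.175,  1.297, 78.541, -3.262]), 'joint_velocities': array([ 0.053, -0.   , -0.043,  0.024,  0.082,  0.025, -0.046]), 'effort': array([ 0.0000e+00, -4.9129e+01, -4.0400e-01, -3.1253e+01, -6.4000e-02,
        4.4000e-02,  0.0000e+00]), 'tool_pos': array([ 0.161, -0.629,  0.229]), 'tool_rot': array([-1.7989e+02,  7.0000e-03,  1.4371e+01]), 'force': array([ 0.167, -0.147,  0.446]), 'wrist_torque': array([0.055, 0.036, 0.029]), 'grasp_force': np.float64(0.0), 'grip_width': np.float64(0.087)} 0.008
side 414.6788410777009 248.96535336237756 203.17750704759678 [0.291 0.046 0.783] [[-0.82, -0.58, -0.01], [-0.51, 0.72, -0.47], [0.28, -0.38, -0.88]]
top 374.76716878617657 254.88910512293856 185.8403521651905 [ 0.439 -0.304  0.904] [[-0.0, -1.0, -0.0], [-0.99, 0.0, -0.12], [0.12, 0.0, -0.99]]
wrist 341.7705484178419 258.3615607244057 191.50459250799037 [ 0.236 -0.609  0.385] [[0.25, -0.97, -0.0], [-0.93, -0.24, 0.28], [-0.27, -0.07, -0.96]]
```

View pics/side0.png

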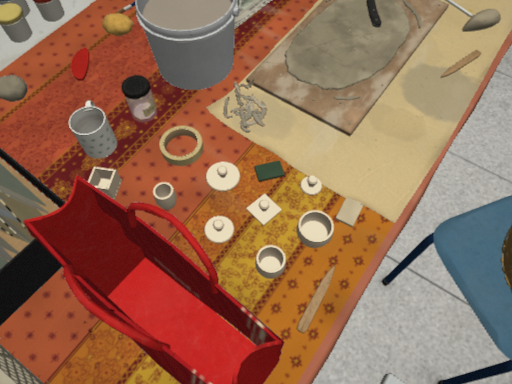

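View pics/top0.png

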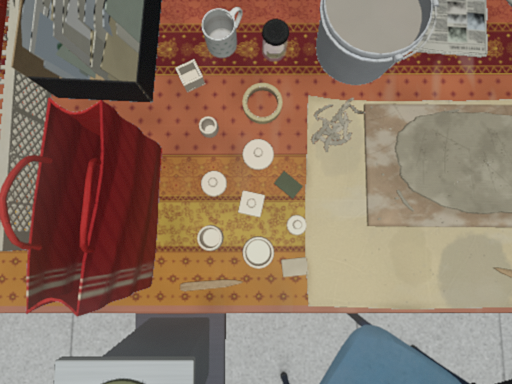

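View pics/wrist0.png

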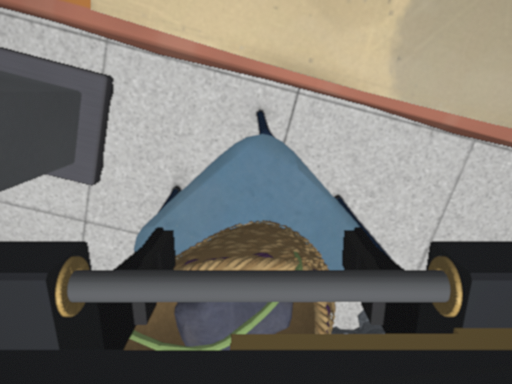

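The side view shows the large lid (223,176), medium lid (219,230), small lid (312,185) and square lid (264,208). Its jars are small (165,194), medium (270,262) and large (315,229), with the caddy at (103,180) and a tall red bag on the robot's left. In the top view the lids are at (258,153), (213,183), (297,225) and (251,204, square). The jars there are at (208,126), (209,238) and (258,252). The wrist camera sees only floor, chair and basket.

```bash
cat > h.py <<'E'
import cv2, numpy as np
def ray(c,u,v):
    d=np.array([(u-c["cx"])/c["fx"],(v-c["cy"])/c["fy"],1.]); C=-c["R"].T@c["t"]; return C,c["R"].T@d
def plane(c,u,v,z):
    C,d=ray(c,u,v); return C+d*(z-C[2])/d[2]
def tri(obs):
    A=np.zeros((3,3)); b=np.zeros(3); L=[]
    for c,u,v in obs:
        C,d=ray(c,u,v); d=d/np.linalg.norm(d); P=np.eye(3)-np.outer(d,d); A+=P; b+=P@C; L.append((C,P))
    X=np.linalg.solve(A,b); return X,max(np.linalg.norm(P@(X-C)) for C,P in L)
def blobs(c,smax=60,vmin=150,amin=120,amax=6000):
    """white things: contour centre in pixels, contour points"""
    h=cv2.cvtColor(c["image"],cv2.COLOR_RGB2HSV)
    m=((h[:,:,1]<smax)&(h[:,:,2]>vmin)).astype(np.uint8)
    cs,_=cv2.findContours(m,cv2.RETR_EXTERNAL,cv2.CHAIN_APPROX_NONE)
    out=[]
    for k in cs:
        k=cv2.convexHull(k); a=cv2.contourArea(k)
        if amin<a<amax: out.append((k[:,0,:].astype(float),a))
    return out
def circle(P):
    x,y=P[:,0],P[:,1]; s=np.linalg.lstsq(np.c_[2*x,2*y,np.ones(len(x))],x*x+y*y,rcond=None)[0]
    return s[:2],np.sqrt(s[2]+s[0]**2+s[1]**2)
E
python3 - <<'E'
from h import *; import pickle
d=pickle.load(open("c0.pkl","rb"))
for n in("top","side"):
    c=d[n]; print(n)
    for k,a in blobs(c):
        P=np.array([plane(c,u,v,.012)for u,v in k])[:,:2]; ce,r=circle(P)
        if .4<ce[0]<.95 and -.5<ce[1]<.1:
            p=k.mean(0); u,v=int(p[0]),int(p[1])
            print((u,v),a,"centre@z12",ce.round(3),"D mm",(2000*r).round(1),"res",(1000*np.std(np.linalg.norm(P-ce,axis=1))).round(1),c["image"][v,u])
t=cv2.resize(d["top"]["image"][100:280,170:320],(600,720)[:2],interpolation=cv2.INTER_CUBIC)
t=cv2.resize(d["top"]["image"][105:275,170:320],(525,595),interpolation=cv2.INTER_CUBIC)
cv2.imwrite("pics/topc.png",t[:,:,::-1])
s=cv2.resize(d["side"]["image"][145:285,140:370],(800,487),interpolation=cv2.INTER_CUBIC)
cv2.imwrite("pics/sidec.png",s[:,:,::-1])
E
```

```text
top
(208, 237) 474.0 centre@z12 [ 0.428 -0.195] D mm 58.4 res 0.3 [213 209 192]
(295, 224) 291.5 centre@z12 [ 0.458 -0.401] D mm 46.5 res 0.5 [214 209 193]
(251, 204) 505.5 centre@z12 [ 0.509 -0.293] D mm 66.2 res 3.0 [215 212 196]
(213, 182) 482.0 centre@z12 [ 0.558 -0.203] D mm 60.4 res 0.3 [214 207 191]
(259, 153) 719.0 centre@z12 [ 0.629 -0.31 ] D mm 74.9 res 0.2 [215 209 193]
(206, 123) 230.5 centre@z12 [ 0.701 -0.187] D mm 44.0 res 0.3 [135 127 112]
(188, 73) 427.5 centre@z12 [ 0.838 -0.139] D mm 66.0 res 3.2 [214 206 189]
(272, 48) 147.0 centre@z12 [ 0.899 -0.349] D mm 46.5 res 2.7 [171 162 156]
(6, 76) 2053.5 centre@z12 [ 0.817 -0.167] D mm 1036.5 res 15.5 [183 179 161]
side
(267, 259) 587.0 centre@z12 [ 0.432 -0.21 ] D mm 56.1 res 0.5 [235 222 192]
(218, 228) 542.0 centre@z12 [ 0.556 -0.203] D mm 57.1 res 0.4 [175 159 135]
(264, 208) 501.5 centre@z12 [ 0.508 -0.292] D mm 62.9 res 3.0 [169 154 130]
(163, 192) 245.5 centre@z12 [ 0.709 -0.205] D mm 42.0 res 0.5 [129 117 100]
(309, 184) 258.5 centre@z12 [ 0.456 -0.4  ] D mm 43.3 res 0.6 [85 77 65]
(101, 176) 415.5 centre@z12 [ 0.842 -0.155] D mm 59.0 res 3.4 [99 91 77]
(221, 176) 686.0 centre@z12 [ 0.627 -0.31 ] D mm 71.3 res 0.4 [102  94  80]
(142, 110) 233.5 centre@z12 [ 0.895 -0.349] D mm 49.5 res 0.7 [147 131 123]
```

View pics/sidec.png

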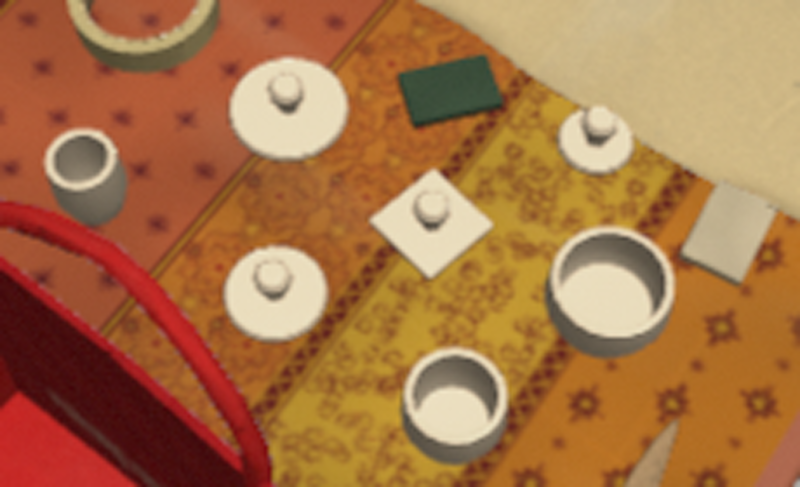

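The crop shows all three round lids, the square lid and the three open jars clearly; the small jar stands beside the bag's handle. Next I triangulate knobs, plates, rims and the bag.

```bash
python3 - <<'E'
from h import *; import pickle
d=pickle.load(open("c0.pkl","rb")); T,S=d["top"],d["side"]
def find(c,u,v):
    best=None
    for vm in (150,165,180,190,200):
      for k,a in blobs(c,60,vm):
        e=cv2.fitEllipse(k.astype(np.float32))
        if np.hypot(e[0][0]-u,e[0][1]-v)<12:
            x=k-e[0]; th=np.radians(e[2]); R=np.array([[np.cos(th),np.sin(th)],[-np.sin(th),np.cos(th)]]); q=(x@R.T)/(np.array(e[1])/2)
            r=np.std(np.linalg.norm(q,axis=1))
            if best is None or r<best[0]: best=(r,k,e,vm)
    return best
names={"L_lid":(258,153,223,176),"M_lid":(213,183,219,230),"S_lid":(297,225,312,187),"S_jar":(208,126,165,190),"M_jar":(209,238,269,258),"L_jar":(258,252,315,227)}
for n,(a,b,e,f) in names.items():
    bt,bs=find(T,a,b),find(S,e,f)
    if bt is None or bs is None: print(n,bt is None,bs is None); continue
    X,err=tri([(T,*bt[2][0]),(S,*bs[2][0])])
    D=[]
    for c,bb in((T,bt),(S,bs)):
        P=np.array([plane(c,u,v,X[2])for u,v in bb[1]])[:,:2]; ce,r=circle(P); D.append((ce.round(4).tolist(),round(2000*r,1),bb[3],round(bb[0],3)))
    print(n,X.round(4),"err",round(err*1e3,1),D,"r",np.hypot(*X[:2]).round(3))
# bag near wall top: red colour extremes; handle apex by eye top(88,..) 
for nm,p,q in(("handle low end near jar",(100,118),(133,207)),):
    X,e=tri([(T,*p),(S,*q)]);print(nm,X.round(3),e)
print("bag right base if z=0",plane(T,160,150,0).round(3),plane(T,155,285,0).round(3),"z=.2",plane(T,160,150,.2).round(3),plane(T,155,285,.2).round(3))
E
```

```text
L_lid [ 0.6287 -0.3103  0.0093] err 1.1 [([0.6299, -0.3099], np.float64(73.3), 180, np.float64(0.006)), ([0.628, -0.3112], np.float64(71.1), 200, np.float64(0.006))] r 0.701
M_lid [ 0.5571 -0.2033  0.0098] err 0.9 [([0.558, -0.2029], np.float64(60.6), 150, np.float64(0.007)), ([0.5565, -0.204], np.float64(57.1), 200, np.float64(0.01))] r 0.593
S_lid [ 0.4572 -0.402   0.0088] err 0.9 [([0.4581, -0.4016], np.float64(45.6), 180, np.float64(0.012)), ([0.4564, -0.4026], np.float64(43.1), 190, np.float64(0.024))] r 0.609
S_jar [ 0.6892 -0.1923  0.0513] err 1.3 [([0.6905, -0.1917], np.float64(38.0), 200, np.float64(0.006)), ([0.688, -0.193], np.float64(38.8), 190, np.float64(0.011))] r 0.716
M_jar [ 0.4275 -0.1989  0.0448] err 1.2 [([0.4287, -0.1984], np.float64(54.6), 180, np.float64(0.007)), ([0.4266, -0.1996], np.float64(52.9), 200, np.float64(0.007))] r 0.471
L_jar [ 0.3939 -0.3097  0.0371] err 0.9 [([0.3949, -0.3094], np.float64(70.0), 165, np.float64(0.005)), ([0.3936, -0.3106], np.float64(67.0), 190, np.float64(0.008))] r 0.501
handle low end near jar [ 0.599 -0.062  0.304] 0.029495523808001484
bag right base if z=0 [ 0.642 -0.069  0.   ] [ 0.317 -0.067  0.   ] z=.2 [ 0.597 -0.121  0.2  ] [ 0.344 -0.12   0.2  ]
```

View pics/topc.png

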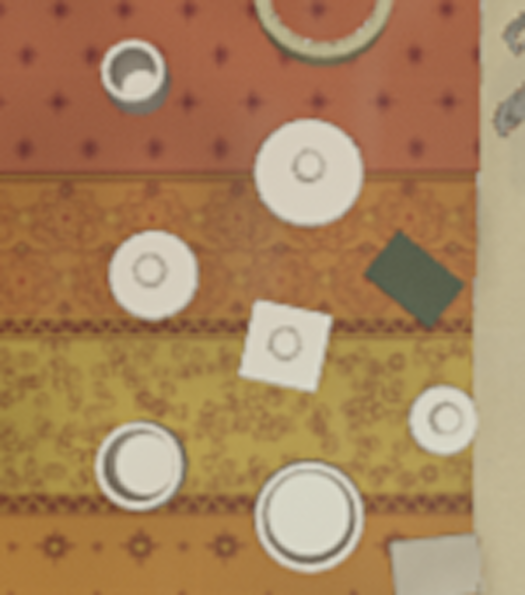

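```bash
python3 - <<'E'
from h import *; import pickle
d=pickle.load(open("c0.pkl","rb")); T,S=d["top"],d["side"]
for s in((279,345),(80,180),(140,206),(213,280)):
  for t in((78,312),(155,287),(103,102),(160,150),(88,122),(88,248),(60,308)):
    X,e=tri([(T,*t),(S,*s)])
    if e<.012: print(s,t,X.round(3),round(e,4))
a=cv2.resize(T["image"][90:320,0:230],(600,600),interpolation=cv2.INTER_CUBIC)
cv2.imwrite("pics/bag.png",a[:,:,::-1])
E
```

```text
(279, 345) (78, 312) [ 0.316 -0.033  0.31 ] 0.0025
(279, 345) (155, 287) [ 0.323 -0.079  0.05 ] 0.004
(279, 345) (60, 308) [ 0.322 -0.024  0.345] 0.01
(80, 180) (103, 102) [ 0.65  -0.056  0.312] 0.0018
(80, 180) (88, 122) [ 0.609 -0.049  0.357] 0.005
(213, 280) (88, 248) [ 0.416 -0.047  0.322] 0.0006
```

View pics/bag.png

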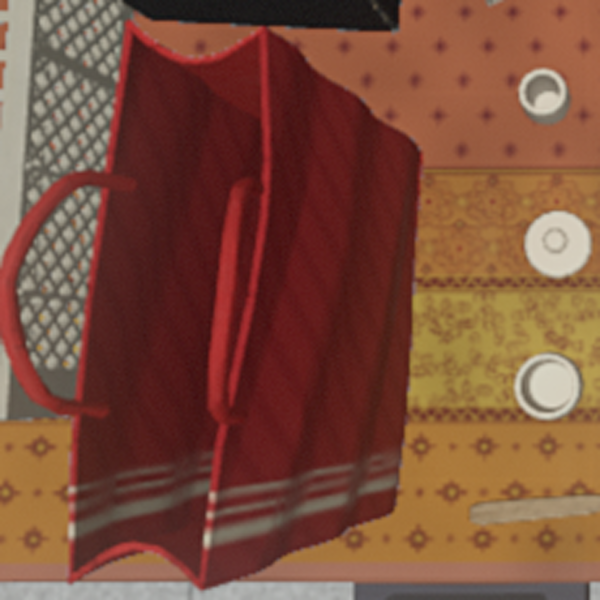

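The top crop shows the bag's near wall running from its base edge at about (415,160)–(395,515) to its top edge at about (265,30)–(205,580). Triangulated, it is at y about -0.07 at the base and -0.05 at z 0.31, over x 0.32–0.65. It clears all targets if the gripper's long side lies along x (yaw 90). All heights agree with the text within 3–5 mm.

First I move to hover over the large lid at yaw 90.

>>> drive_tool(moves=[{"x": 532, "y": -193, "z": 70, "rz": -1.32, "fingers": -0.1}, {"x": 532, "y": -193, "z": 70, "rz": -1.32, "fingers": -0.1}, {"x": 532, "y": -193, "z": 70, "rz": -1.32, "fingers": -0.1}, {"x": 532, "y": -193, "z": 70, "rz": -1.32, "fingers": -0.1}, {"x": 532, "y": -193, "z": 70, "rz": -1.32, "fingers": -0.1}, {"x": 532, "y": -193, "z": 70, "rz": -1.32, "fingers": -0.1}, {"x": 532, "y": -193, "z": 70, "rz": -1.32, "fingers": -0.1}, {"x": 532, "y": -193, "z": 70, "rz": -1.32, "fingers": -0.1}, {"x": 532, "y": -193, "z": 70, "rz": -1.32, "fingers": -0.1}, {"x": 532, "y": -193, "z": 70, "rz": -1.32, "fingers": -0.1}, {"x": 532, "y": -193, "z": 70, "rz": -1.32, "fingers": -0.1}, {"x": 532, "y": -193, "z": 70, "rz": -1.32, "fingers": -0.1}, {"x": 532, "y": -193, "z": 70, "rz": -1.32, "fingers": -0.1}, {"x": 532, "y": -193, "z": 70, "rz": -1.32, "fingers": -0.1}])

```text
invalid input at $.moves[0]: expected keys x, y, z, rx, ry, rz, fingers
```

```bash
python3 - <<'E'
from cell import sensors, vision
import cv2,pickle
o=sensors.get_obs(); c=vision.read_camera("wrist"); pickle.dump(c,open("w1.pkl","wb")); cv2.imwrite("pics/w1.png",c["image"][:,:,::-1])
print(o["time_s"],o["tool_pos"].round(4),o["tool_rot"].round(2),o["qpos"].round(1),o["grip_width"])
from h import *
for k,a in blobs(c,60,180,300,40000):
    P=np.array([plane(c,u,v,.014)for u,v in k])[:,:2]; ce,r=circle(P)
    print(k.mean(0).round(),ce.round(4),(2000*r).round(1),(1000*np.std(np.linalg.norm(P-ce,axis=1))).round(1))
E
```

```text
0.15 [ 0.1612 -0.6293  0.2297] [-1.7992e+02  1.0000e-02  1.4370e+01] [76.4 18.4 -4.  83.2  1.3 78.5 -3.3] 0.08683511683083389
[349. 315.] [ 0.0008 -0.7847] 41.1 1.2
[107. 243.] [ 0.0215 -0.4801] 63.1 3.6
[ 33. 226.] [ 0.0288 -0.4002] 95.3 2.9
[ 52. 196.] [ 0.0595 -0.4039] 84.1 9.8
[478. 190.] [ 0.1846 -0.8836] 124.8 7.1
[376. 171.] [ 0.1697 -0.7516] 215.3 17.6
[161. 122.] [ 0.1514 -0.5448] 246.9 10.4
[65. 50.] [ 0.2278 -0.4064] 80.7 4.8
[419.  83.] [ 0.3123 -0.7774] 105.7 3.4
```

View pics/w1.png

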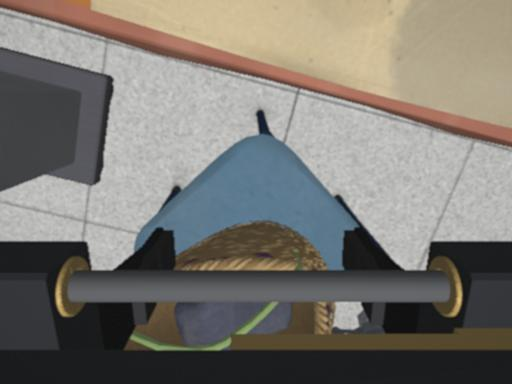

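The call was refused because every row needs all the keys, so nothing moved and this is the same wrist view as before. I'll resend it with complete rows.

>>> drive_tool(moves=[{"x": 532, "y": -193, "z": 70, "rx": 0, "ry": 0, "rz": -1.32, "fingers": -0.1}, {"x": 532, "y": -193, "z": 70, "rx": 0, "ry": 0, "rz": -1.32, "fingers": -0.1}, {"x": 532, "y": -193, "z": 70, "rx": 0, "ry": 0, "rz": -1.32, "fingers": -0.1}, {"x": 532, "y": -193, "z": 70, "rx": 0, "ry": 0, "rz": -1.32, "fingers": -0.1}, {"x": 532, "y": -193, "z": 70, "rx": 0, "ry": 0, "rz": -1.32, "fingers": -0.1}, {"x": 532, "y": -193, "z": 70, "rx": 0, "ry": 0, "rz": -1.32, "fingers": -0.1}, {"x": 532, "y": -193, "z": 70, "rx": 0, "ry": 0, "rz": -1.32, "fingers": -0.1}, {"x": 532, "y": -193, "z": 70, "rx": 0, "ry": 0, "rz": -1.32, "fingers": -0.1}, {"x": 532, "y": -193, "z": 70, "rx": 0, "ry": 0, "rz": -1.32, "fingers": -0.1}, {"x": 532, "y": -193, "z": 70, "rx": 0, "ry": 0, "rz": -1.32, "fingers": -0.1}, {"x": 532, "y": -193, "z": 70, "rx": 0, "ry": 0, "rz": -1.32, "fingers": -0.1}, {"x": 532, "y": -193, "z": 70, "rx": 0, "ry": 0, "rz": -1.32, "fingers": -0.1}, {"x": 532, "y": -193, "z": 70, "rx": 0, "ry": 0, "rz": -1.32, "fingers": -0.1}, {"x": 532, "y": -193, "z": 70, "rx": 0, "ry": 0, "rz": -1.32, "fingers": -0.1}])

```text
time_s: 1.95
tool_pos: [0.628, -0.312, 0.1609]
tool_rot: [180.0, 0.0, 89.9]
force: [-0.5, 0.9, -0.5]
grip_width: 0.0477
grasp_force: 0.0
```

```bash
cat > w.py <<'E'
import sys,cv2,pickle
from cell import sensors, vision
from h import *
def look(name,z=.014):
    o=sensors.get_obs(); c=vision.read_camera("wrist"); pickle.dump(c,open(name+".pkl","wb")); cv2.imwrite(f"pics/{name}.png",c["image"][:,:,::-1])
    print(round(float(o["time_s"]),2),o["tool_pos"].round(4),o["tool_rot"].round(2),o["qpos"].round(1),round(float(o["grip_width"]),4))
    for k,a in blobs(c,60,180,300,60000):
        P=np.array([plane(c,u,v,z)for u,v in k])[:,:2]; ce,r=circle(P)
        if r<.06: print(k.mean(0).round(),ce.round(4),(2000*r).round(1),(1000*np.std(np.linalg.norm(P-ce,axis=1))).round(1))
if __name__=="__main__": look(sys.argv[1],float(sys.argv[2]))
E
python3 w.py w1 .014
```

```text
1.95 [ 0.628  -0.312   0.1609] [1.7999e+02 5.0000e-02 8.9890e+01] [ 43.4  29.1 -27.1  79.2  13.3  74.8  15.6] 0.0477
[ 11. 192.] [ 0.372  -0.3162] 75.0 0.2
[256. 175.] [ 0.629  -0.3084] 73.4 0.2
[124. 158.] [ 0.5093 -0.2928] 67.5 2.9
[173.  49.] [ 0.5576 -0.2019] 59.1 0.1
[12. 53.] [ 0.4031 -0.1936] 61.4 0.1
[343.  33.] [ 0.6991 -0.1844] 47.3 0.1
```

View pics/w1.png

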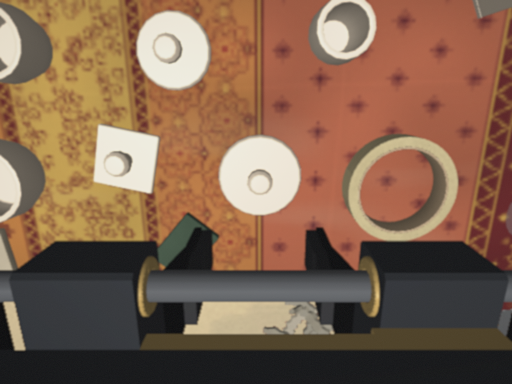

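The wrist view shows the large lid at (260,175), the medium lid at (173,49), the square lid at (126,160) and the small jar at (343,30). These agree with the first fixes to about 2 mm. Now I grasp the large lid's knob and lift it.

>>> drive_tool(force=15, moves=[{"x": 2, "y": 1, "z": 50, "rx": 0, "ry": 0, "rz": 0, "fingers": -0.1}, {"x": 2, "y": 1, "z": 90, "rx": 0, "ry": 0, "rz": 0, "fingers": -0.1}, {"x": 2, "y": 1, "z": 115, "rx": 0, "ry": 0, "rz": 0, "fingers": -0.1}, {"x": 2, "y": 1, "z": 128, "rx": 0, "ry": 0, "rz": 0, "fingers": -0.1}, {"x": 2, "y": 1, "z": 134, "rx": 0, "ry": 0, "rz": 0, "fingers": -0.1}, {"x": 2, "y": 1, "z": 134, "rx": 0, "ry": 0, "rz": 0, "fingers": -0.1}, {"x": 2, "y": 1, "z": 134, "rx": 0, "ry": 0, "rz": 0, "fingers": 0.7}, {"x": 2, "y": 1, "z": 134, "rx": 0, "ry": 0, "rz": 0, "fingers": 0.7}, {"x": 2, "y": 1, "z": 134, "rx": 0, "ry": 0, "rz": 0, "fingers": 0.7}, {"x": 2, "y": 1, "z": 134, "rx": 0, "ry": 0, "rz": 0, "fingers": 0.7}, {"x": 2, "y": 1, "z": 134, "rx": 0, "ry": 0, "rz": 0, "fingers": 0.7}, {"x": 2, "y": 1, "z": 134, "rx": 0, "ry": 0, "rz": 0, "fingers": 0.7}])

```text
time_s: 3.5
tool_pos: [0.6299, -0.3088, 0.0269]
tool_rot: [180.0, 0.0, 90.0]
force: [-0.9, 0.6, 2.7]
grip_width: 0.0207
grasp_force: 15.0
```

>>> drive_tool(moves=[{"x": 0, "y": 0, "z": -30, "rx": 0, "ry": 0, "rz": 0, "fingers": 0.7}, {"x": 0, "y": 0, "z": -70, "rx": 0, "ry": 0, "rz": 0, "fingers": 0.7}, {"x": 0, "y": -30, "z": -100, "rx": 0, "ry": 0, "rz": 0, "fingers": 0.7}, {"x": 0, "y": -80, "z": -100, "rx": 0, "ry": 0, "rz": 0, "fingers": 0.7}, {"x": 0, "y": -130, "z": -100, "rx": 0, "ry": 0, "rz": 0, "fingers": 0.7}, {"x": 0, "y": -180, "z": -100, "rx": 0, "ry": 0, "rz": 0, "fingers": 0.7}, {"x": 0, "y": -220, "z": -100, "rx": 0, "ry": 0, "rz": 0, "fingers": 0.7}, {"x": 0, "y": -236, "z": -100, "rx": 0, "ry": 0, "rz": 0, "fingers": 0.7}, {"x": 0, "y": -236, "z": -100, "rx": 0, "ry": 0, "rz": 0, "fingers": 0.7}, {"x": 0, "y": -236, "z": -100, "rx": 0, "ry": 0, "rz": 0, "fingers": 0.7}])

```text
time_s: 4.75
tool_pos: [0.3956, -0.3084, 0.1268]
tool_rot: [179.9, 0.0, 90.1]
force: [-0.1, -0.7, 0.8]
grip_width: 0.021
grasp_force: 15.0
```

```bash
python3 w.py w2 .045
```

```text
4.75 [ 0.3956 -0.3084  0.1268] [1.7991e+02 1.0000e-02 9.0090e+01] [ 60.8   6.4 -27.2 110.5   3.2  63.7  32.4] 0.021
[256. 254.] [ 0.3944 -0.356 ] 30.3 0.6
[ 12. 206.] [ 0.2151 -0.3127] 24.8 2.5
[258. 202.] [ 0.3953 -0.3359] 97.5 2.0
[256. 170.] [ 0.3955 -0.3072] 68.6 0.1
[ 60. 205.] [ 0.257 -0.311] 67.5 5.6
[397. 171.] [ 0.4956 -0.2846] 60.1 2.6
[  7. 157.] [ 0.2081 -0.2723] 40.5 1.9
[ 39. 108.] [ 0.2476 -0.247 ] 76.0 5.8
[16. 41.] [ 0.2399 -0.2019] 19.2 1.5
[469.  56.] [ 0.5384 -0.2051] 52.7 0.2
[314.  45.] [ 0.429  -0.1974] 55.9 0.1
```

View pics/w2.png

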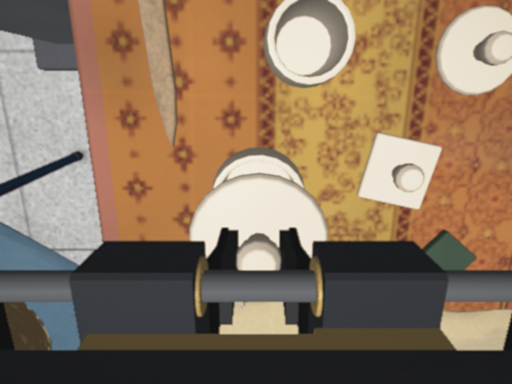

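The wrist view shows the lid held level at (258,225), centred over the large jar, whose rim shows behind it at (258,170). Lower it.

>>> drive_tool(moves=[{"x": 0, "y": 0, "z": 35, "rx": 0, "ry": 0, "rz": 0, "fingers": 0.7}, {"x": 0, "y": 0, "z": 52, "rx": 0, "ry": 0, "rz": 0, "fingers": 0.7}, {"x": 0, "y": 0, "z": 59, "rx": 0, "ry": 0, "rz": 0, "fingers": 0.7}, {"x": 0, "y": 0, "z": 63, "rx": 0, "ry": 0, "rz": 0, "fingers": 0.7}, {"x": 0, "y": 0, "z": 66, "rx": 0, "ry": 0, "rz": 0, "fingers": 0.7}, {"x": 0, "y": 0, "z": 66, "rx": 0, "ry": 0, "rz": 0, "fingers": 0.7}, {"x": 0, "y": 0, "z": 66, "rx": 0, "ry": 0, "rz": 0, "fingers": 0.7}])

```text
time_s: 5.68
tool_pos: [0.3939, -0.3089, 0.061]
tool_rot: [180.0, 0.0, 90.0]
force: [0.0, 0.3, -1.6]
grip_width: 0.0204
grasp_force: 15.0
```

>>> drive_tool(moves=[{"x": 0, "y": 0, "z": 1, "rx": 0, "ry": 0, "rz": 0, "fingers": 0.7}, {"x": 0, "y": 0, "z": 1, "rx": 0, "ry": 0, "rz": 0, "fingers": 0.4}, {"x": 0, "y": 0, "z": 1, "rx": 0, "ry": 0, "rz": 0, "fingers": 0.2}, {"x": 0, "y": 0, "z": 1, "rx": 0, "ry": 0, "rz": 0, "fingers": -0.1}, {"x": 0, "y": 0, "z": 1, "rx": 0, "ry": 0, "rz": 0, "fingers": -0.1}, {"x": 0, "y": 0, "z": 1, "rx": 0, "ry": 0, "rz": 0, "fingers": -0.1}, {"x": 0, "y": 0, "z": -30, "rx": 0, "ry": 0, "rz": 0, "fingers": -0.1}, {"x": 0, "y": 0, "z": -80, "rx": 0, "ry": 0, "rz": 0, "fingers": -0.1}, {"x": 0, "y": 0, "z": -100, "rx": 0, "ry": 0, "rz": 0, "fingers": -0.1}, {"x": 0, "y": 0, "z": -100, "rx": 0, "ry": 0, "rz": 0, "fingers": -0.1}])

```text
time_s: 6.92
tool_pos: [0.3947, -0.3095, 0.1621]
tool_rot: [179.9, 0.2, 90.0]
force: [-0.6, 0.0, -0.4]
grip_width: 0.0477
grasp_force: 0.0
```

```bash
python3 w.py w3 .048
```

```text
6.92 [ 0.3947 -0.3095  0.1621] [1.7985e+02 1.6000e-01 8.9990e+01] [ 61.3   4.2 -27.2 108.3   2.2  67.7  33.3] 0.0477
[230. 251.] [ 0.368  -0.3662] 39.6 1.0
[ 18. 203.] [ 0.1953 -0.3191] 28.0 2.1
[253. 188.] [ 0.3938 -0.3085] 73.6 0.2
[386. 162.] [ 0.4957 -0.2855] 61.6 2.0
[  8. 137.] [ 0.1739 -0.2562] 95.0 3.8
[20. 42.] [ 0.223  -0.1957] 24.0 2.7
[454.  50.] [ 0.5391 -0.2051] 53.1 0.2
[303.  39.] [ 0.4285 -0.1978] 55.2 0.1
```

View pics/w3.png

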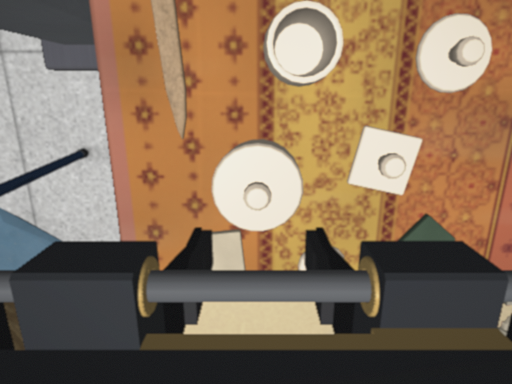

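The large lid sits concentric and flat on its jar at (257,187). The medium jar is at (304,42) and the medium lid at (454,52). Medium lid next.

>>> drive_tool(moves=[{"x": 30, "y": 45, "z": 0, "rx": 0, "ry": 0, "rz": 0, "fingers": -0.1}, {"x": 60, "y": 90, "z": 0, "rx": 0, "ry": 0, "rz": 0, "fingers": -0.1}, {"x": 90, "y": 136, "z": 0, "rx": 0, "ry": 0, "rz": 0, "fingers": -0.1}, {"x": 107, "y": 162, "z": 10, "rx": 0, "ry": 0, "rz": 0, "fingers": -0.1}, {"x": 107, "y": 162, "z": 30, "rx": 0, "ry": 0, "rz": 0, "fingers": -0.1}, {"x": 107, "y": 162, "z": 80, "rx": 0, "ry": 0, "rz": 0, "fingers": -0.1}, {"x": 107, "y": 162, "z": 110, "rx": 0, "ry": 0, "rz": 0, "fingers": -0.1}, {"x": 107, "y": 162, "z": 127, "rx": 0, "ry": 0, "rz": 0, "fingers": -0.1}, {"x": 107, "y": 162, "z": 135, "rx": 0, "ry": 0, "rz": 0, "fingers": -0.1}, {"x": 107, "y": 162, "z": 135, "rx": 0, "ry": 0, "rz": 0, "fingers": -0.1}, {"x": 107, "y": 162, "z": 135, "rx": 0, "ry": 0, "rz": 0, "fingers": 0.7}, {"x": 107, "y": 162, "z": 135, "rx": 0, "ry": 0, "rz": 0, "fingers": 0.7}, {"x": 107, "y": 162, "z": 135, "rx": 0, "ry": 0, "rz": 0, "fingers": 0.7}, {"x": 107, "y": 162, "z": 135, "rx": 0, "ry": 0, "rz": 0, "fingers": 0.7}, {"x": 107, "y": 162, "z": 135, "rx": 0, "ry": 0, "rz": 0, "fingers": 0.7}, {"x": 107, "y": 162, "z": 135, "rx": 0, "ry": 0, "rz": 0, "fingers": 0.7}])

```text
time_s: 8.98
tool_pos: [0.5562, -0.2018, 0.026]
tool_rot: [179.9, 0.0, 90.0]
force: [0.2, 0.7, 2.5]
grip_width: 0.0205
grasp_force: 15.0
```

>>> drive_tool(moves=[{"x": 0, "y": 0, "z": -30, "rx": 0, "ry": 0, "rz": 0, "fingers": 0.7}, {"x": 0, "y": 0, "z": -70, "rx": 0, "ry": 0, "rz": 0, "fingers": 0.7}, {"x": 1, "y": -30, "z": -90, "rx": 0, "ry": 0, "rz": 0, "fingers": 0.7}, {"x": 2, "y": -80, "z": -90, "rx": 0, "ry": 0, "rz": 0, "fingers": 0.7}, {"x": 3, "y": -115, "z": -90, "rx": 0, "ry": 0, "rz": 0, "fingers": 0.7}, {"x": 3, "y": -128, "z": -90, "rx": 0, "ry": 0, "rz": 0, "fingers": 0.7}, {"x": 3, "y": -128, "z": -90, "rx": 0, "ry": 0, "rz": 0, "fingers": 0.7}, {"x": 3, "y": -128, "z": -90, "rx": 0, "ry": 0, "rz": 0, "fingers": 0.7}])

```text
time_s: 9.98
tool_pos: [0.4291, -0.1986, 0.1158]
tool_rot: [179.9, -0.0, 90.0]
force: [0.0, 0.7, -0.5]
grip_width: 0.0209
grasp_force: 15.0
```

```bash
python3 w.py w4 .048
```

```text
9.97 [ 0.4291 -0.1986  0.1158] [ 1.7992e+02 -1.0000e-02  9.0040e+01] [ 55.    3.9 -34.2 114.6   2.4  62.1  19.8] 0.0209
[241. 323.] [ 0.4137 -0.2931] 30.8 1.6
[257. 256.] [ 0.4288 -0.2389] 29.5 1.0
[ 39. 239.] [ 0.2674 -0.2248] 52.1 5.9
[258. 211.] [ 0.4305 -0.2127] 81.2 2.2
[ 24. 160.] [ 0.2431 -0.1605] 100.1 3.3
```

View pics/w4.png

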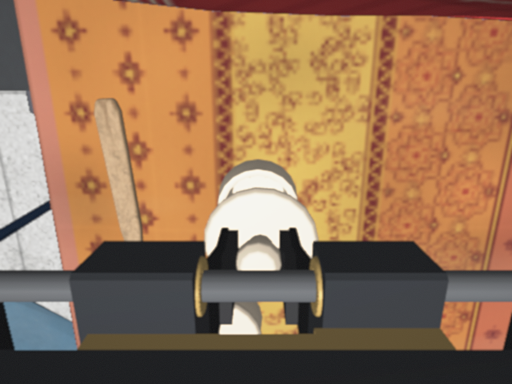

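The medium lid is held level at (259,230) and centred over the medium jar, whose rim arc shows at (257,185). The bag is at the top edge, clear of the arm. Lower and release.

>>> drive_tool(moves=[{"x": 0, "y": 0, "z": 25, "rx": 0, "ry": 0, "rz": 0, "fingers": 0.7}, {"x": 0, "y": 0, "z": 38, "rx": 0, "ry": 0, "rz": 0, "fingers": 0.7}, {"x": 0, "y": 0, "z": 44, "rx": 0, "ry": 0, "rz": 0, "fingers": 0.7}, {"x": 0, "y": 0, "z": 48, "rx": 0, "ry": 0, "rz": 0, "fingers": 0.7}, {"x": 0, "y": 0, "z": 50, "rx": 0, "ry": 0, "rz": 0, "fingers": 0.7}, {"x": 0, "y": 0, "z": 50, "rx": 0, "ry": 0, "rz": 0, "fingers": 0.7}, {"x": 0, "y": 0, "z": 50, "rx": 0, "ry": 0, "rz": 0, "fingers": 0.7}, {"x": 0, "y": 0, "z": 50, "rx": 0, "ry": 0, "rz": 0, "fingers": 0.4}, {"x": 0, "y": 0, "z": 50, "rx": 0, "ry": 0, "rz": 0, "fingers": 0.2}, {"x": 0, "y": 0, "z": 50, "rx": 0, "ry": 0, "rz": 0, "fingers": -0.1}, {"x": 0, "y": 0, "z": 50, "rx": 0, "ry": 0, "rz": 0, "fingers": -0.1}, {"x": 0, "y": 0, "z": 50, "rx": 0, "ry": 0, "rz": 0, "fingers": -0.1}, {"x": 0, "y": 0, "z": 20, "rx": 0, "ry": 0, "rz": 0, "fingers": -0.1}, {"x": 0, "y": 0, "z": -20, "rx": 0, "ry": 0, "rz": 0, "fingers": -0.1}, {"x": 0, "y": 0, "z": -50, "rx": 0, "ry": 0, "rz": 0, "fingers": -0.1}, {"x": 0, "y": 0, "z": -50, "rx": 0, "ry": 0, "rz": 0, "fingers": -0.1}])

```text
time_s: 12.02
tool_pos: [0.4294, -0.1995, 0.1679]
tool_rot: [179.8, 0.2, 90.0]
force: [0.9, 0.1, 0.3]
grip_width: 0.0479
grasp_force: 0.0
```

```bash
python3 w.py w5 .054
```

```text
12.03 [ 0.4294 -0.1995  0.1679] [179.76   0.18  89.99] [ 56.    0.4 -34.1 111.3   0.3  68.1  21.7] 0.0479
[229. 318.] [ 0.3943 -0.3195] 61.4 6.8
[347. 253.] [ 0.5029 -0.2596] 33.2 2.4
[ 15. 250.] [ 0.2214 -0.2503] 33.9 3.4
[ 58. 221.] [ 0.2625 -0.2319] 59.3 6.2
[258. 189.] [ 0.4286 -0.1985] 60.0 0.2
[  9. 185.] [ 0.1926 -0.1786] 112.2 3.0
[ 36. 151.] [ 0.2439 -0.1688] 92.2 3.4
```

The medium lid is seated: centre (0.4286, -0.1985) and D 60.0 mm at z 0.054. Next I hover over the small lid.

>>> drive_tool(moves=[{"x": -60, "y": 10, "z": 0, "rx": 0, "ry": 0, "rz": 0, "fingers": -0.1}, {"x": -110, "y": 20, "z": 0, "rx": 0, "ry": 0, "rz": 0, "fingers": -0.1}, {"x": -160, "y": 28, "z": 0, "rx": 0, "ry": 0, "rz": 0, "fingers": -0.1}, {"x": -202, "y": 28, "z": 10, "rx": 0, "ry": 0, "rz": 0, "fingers": -0.1}, {"x": -202, "y": 28, "z": 30, "rx": 0, "ry": 0, "rz": 0, "fingers": -0.1}, {"x": -202, "y": 28, "z": 30, "rx": 0, "ry": 0, "rz": 0, "fingers": -0.1}, {"x": -202, "y": 28, "z": 30, "rx": 0, "ry": 0, "rz": 0, "fingers": -0.1}])

```text
time_s: 12.95
tool_pos: [0.4562, -0.3988, 0.1353]
tool_rot: [-180.0, -0.1, 90.1]
force: [0.6, 0.1, -1.2]
grip_width: 0.0477
grasp_force: 0.0
```

```bash
python3 w.py w6 .014
```

```text
12.95 [ 0.4562 -0.3988  0.1353] [-1.7998e+02 -6.0000e-02  9.0140e+01] [ 61.1  18.8 -27.   95.6   9.1  67.8  32. ] 0.0477
[304. 322.] [ 0.5013 -0.5293] 53.3 3.4
[260. 186.] [ 0.4581 -0.3992] 45.3 0.2
[139. 181.] [ 0.3644 -0.3935] 62.6 3.8
[ 18. 167.] [ 0.2606 -0.3832] 44.7 2.3
[166.  72.] [ 0.385  -0.3072] 83.3 0.2
[330.  50.] [ 0.5084 -0.2922] 69.3 2.4
```

View pics/w6.png

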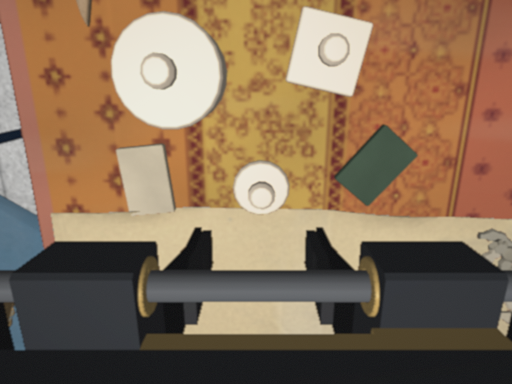

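The small lid is at (261,188), with the square lid untouched at (331,50) and the large jar lidded at (168,70). Grasp and carry.

>>> drive_tool(moves=[{"x": -1, "y": 1, "z": 45, "rx": 0, "ry": 0, "rz": 0, "fingers": -0.1}, {"x": -1, "y": 1, "z": 80, "rx": 0, "ry": 0, "rz": 0, "fingers": -0.1}, {"x": -1, "y": 1, "z": 100, "rx": 0, "ry": 0, "rz": 0, "fingers": -0.1}, {"x": -1, "y": 1, "z": 108, "rx": 0, "ry": 0, "rz": 0, "fingers": -0.1}, {"x": -1, "y": 1, "z": 108, "rx": 0, "ry": 0, "rz": 0, "fingers": -0.1}, {"x": -1, "y": 1, "z": 108, "rx": 0, "ry": 0, "rz": 0, "fingers": 0.7}, {"x": -1, "y": 1, "z": 108, "rx": 0, "ry": 0, "rz": 0, "fingers": 0.7}, {"x": -1, "y": 1, "z": 108, "rx": 0, "ry": 0, "rz": 0, "fingers": 0.7}, {"x": -1, "y": 1, "z": 108, "rx": 0, "ry": 0, "rz": 0, "fingers": 0.7}, {"x": -1, "y": 1, "z": 108, "rx": 0, "ry": 0, "rz": 0, "fingers": 0.7}, {"x": -1, "y": 1, "z": 108, "rx": 0, "ry": 0, "rz": 0, "fingers": 0.7}])

```text
time_s: 14.38
tool_pos: [0.457, -0.4019, 0.0279]
tool_rot: [180.0, 0.0, 90.0]
force: [0.6, -0.8, 2.6]
grip_width: 0.0209
grasp_force: 15.0
```

>>> drive_tool(moves=[{"x": 0, "y": 0, "z": -30, "rx": 0, "ry": 0, "rz": 0, "fingers": 0.7}, {"x": 0, "y": 0, "z": -70, "rx": 0, "ry": 0, "rz": 0, "fingers": 0.7}, {"x": 15, "y": 20, "z": -100, "rx": 0, "ry": 0, "rz": 0, "fingers": 0.7}, {"x": 45, "y": 55, "z": -100, "rx": 0, "ry": 0, "rz": 0, "fingers": 0.7}, {"x": 80, "y": 90, "z": -100, "rx": 0, "ry": 0, "rz": 0, "fingers": 0.7}, {"x": 115, "y": 128, "z": -100, "rx": 0, "ry": 0, "rz": 0, "fingers": 0.7}, {"x": 150, "y": 166, "z": -100, "rx": 0, "ry": 0, "rz": 0, "fingers": 0.7}, {"x": 180, "y": 200, "z": -100, "rx": 0, "ry": 0, "rz": 0, "fingers": 0.7}, {"x": 200, "y": 223, "z": -100, "rx": 0, "ry": 0, "rz": 0, "fingers": 0.7}, {"x": 209, "y": 233, "z": -100, "rx": 0, "ry": 0, "rz": 0, "fingers": 0.7}, {"x": 209, "y": 233, "z": -100, "rx": 0, "ry": 0, "rz": 0, "fingers": 0.7}, {"x": 209, "y": 233, "z": -100, "rx": 0, "ry": 0, "rz": 0, "fingers": 0.7}])

```text
time_s: 15.88
tool_pos: [0.6886, -0.1949, 0.1273]
tool_rot: [-179.9, 0.1, 89.9]
force: [-1.2, -0.4, -0.1]
grip_width: 0.0205
grasp_force: 15.0
```

```bash
python3 w.py w7 .054
```

```text
15.88 [ 0.6886 -0.1949  0.1273] [-1.7993e+02  8.0000e-02  8.9870e+01] [ 34.4  32.9 -30.3  78.6  16.8  72.9   3. ] 0.0205
[480. 335.] [ 0.865  -0.3067] 38.9 2.7
[ 58. 313.] [ 0.529  -0.2788] 35.1 1.9
[266. 213.] [ 0.6889 -0.2089] 69.7 3.3
[453. 127.] [ 0.8174 -0.1418] 62.3 2.7
```

View pics/w7.png

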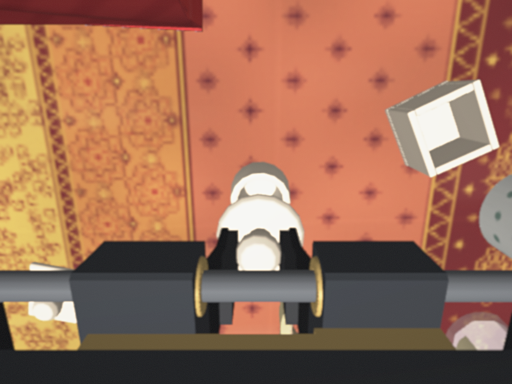

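The small lid is held level at (260,225) over the small jar, whose rim arc shows at (261,175). The caddy is clear at (445,125). I'll check the jar's centre from the rim arc.

```bash
python3 - <<'E'
from h import *; import pickle
c=pickle.load(open("w7.pkl","rb"))
for vm in(180,200,220):
  for k,a in blobs(c,60,vm,300,60000):
    if abs(k[:,0].mean()-264)<15 and k[:,1].min()<200:
        q=k[(k[:,1]<192)]; P=np.array([plane(c,u,v,.054)for u,v in q])[:,:2]
        ce,r=circle(P); 
        # centre with radius fixed at 21 mm
        from scipy.optimize import least_squares
        s=least_squares(lambda p:np.linalg.norm(P-p,axis=1)-.0205,[.69,-.193]).x
        print(vm,len(q),ce.round(4),(2000*r).round(1),s.round(4))
from cell import sensors
print(np.mean([sensors.get_obs()["tool_pos"] for _ in range(3)],0))
E
```

```text
180 11 [ 0.6896 -0.1911] 42.1 [ 0.6896 -0.1904]
200 11 [ 0.6896 -0.1916] 42.6 [ 0.6896 -0.1906]Traceback (most recent call last):
  File "<stdin>", line 6, in <module>
IndexError: too many indices for array: array is 1-dimensional, but 2 were indexed
```

>>> drive_tool(moves=[{"x": 2, "y": 0, "z": 25, "rx": 0, "ry": 0, "rz": 0, "fingers": 0.7}, {"x": 2, "y": 0, "z": 40, "rx": 0, "ry": 0, "rz": 0, "fingers": 0.7}, {"x": 2, "y": 0, "z": 48, "rx": 0, "ry": 0, "rz": 0, "fingers": 0.7}, {"x": 2, "y": 0, "z": 52, "rx": 0, "ry": 0, "rz": 0, "fingers": 0.7}, {"x": 2, "y": 0, "z": 55, "rx": 0, "ry": 0, "rz": 0, "fingers": 0.7}, {"x": 2, "y": 0, "z": 55, "rx": 0, "ry": 0, "rz": 0, "fingers": 0.7}, {"x": 2, "y": 0, "z": 55, "rx": 0, "ry": 0, "rz": 0, "fingers": 0.7}, {"x": 2, "y": 0, "z": 55, "rx": 0, "ry": 0, "rz": 0, "fingers": 0.4}, {"x": 2, "y": 0, "z": 55, "rx": 0, "ry": 0, "rz": 0, "fingers": 0.2}, {"x": 2, "y": 0, "z": 55, "rx": 0, "ry": 0, "rz": 0, "fingers": -0.1}, {"x": 2, "y": 0, "z": 55, "rx": 0, "ry": 0, "rz": 0, "fingers": -0.1}, {"x": 2, "y": 0, "z": 55, "rx": 0, "ry": 0, "rz": 0, "fingers": -0.1}, {"x": 2, "y": 0, "z": 20, "rx": 0, "ry": 0, "rz": 0, "fingers": -0.1}, {"x": 2, "y": 0, "z": -25, "rx": 0, "ry": 0, "rz": 0, "fingers": -0.1}, {"x": 2, "y": 0, "z": -60, "rx": 0, "ry": 0, "rz": 0, "fingers": -0.1}, {"x": -60, "y": 0, "z": -100, "rx": 0, "ry": 0, "rz": 0, "fingers": -0.1}, {"x": -110, "y": 0, "z": -120, "rx": 0, "ry": 0, "rz": 0, "fingers": -0.1}, {"x": -150, "y": 0, "z": -120, "rx": 0, "ry": 0, "rz": 0, "fingers": -0.1}, {"x": -150, "y": 0, "z": -120, "rx": 0, "ry": 0, "rz": 0, "fingers": -0.1}])

```text
time_s: 18.3
tool_pos: [0.688, -0.349, 0.2469]
tool_rot: [-179.9, 0.2, 89.6]
force: [0.2, -0.5, -0.3]
grip_width: 0.0482
grasp_force: 0.0
```

```bash
python3 w.py w8 .06; python3 - <<'E'
from cell import vision; import cv2,numpy as np,pickle
from h import *
d={n:vision.read_camera(n) for n in("top","side")}; pickle.dump(d,open("c1.pkl","wb"))
t=cv2.resize(d["top"]["image"][95:285,150:320],(447,500),interpolation=cv2.INTER_CUBIC)
w=cv2.imread("pics/w8.png")[:,:,::-1]
w=cv2.resize(w,(350,262))
im=np.zeros((500,800,3),np.uint8); im[:,:447]=t; im[:262,449:799]=w
s=cv2.resize(d["side"]["image"][145:300,140:370],(350,236)); im[264:500,449:799]=s
cv2.imwrite("pics/end.png",im[:,:,::-1])
E
```

```text
18.3 [ 0.688  -0.349   0.2469] [-1.7994e+02  1.7000e-01  8.9550e+01] [ 40.5  36.2 -28.2  59.1  16.4  88.2  16.1] 0.0482
[221. 329.] [ 0.6424 -0.5388] 61.5 1.6
[254. 239.] [ 0.6822 -0.4385] 103.6 9.3
[442. 157.] [ 0.8731 -0.3389] 44.5 0.6
[ 97. 112.] [ 0.5306 -0.2895] 59.0 2.7
[499.  28.] [ 0.9164 -0.2215] 45.0 6.2
[259.  12.] [ 0.6904 -0.189 ] 46.0 0.2
```

View pics/end.png

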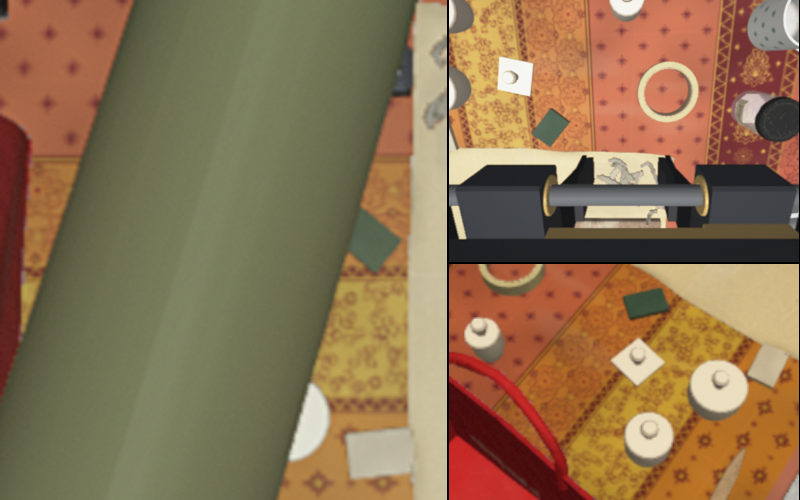

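In the side inset all three jars are lidded with level, centred plates: small at (484,338), medium at (649,437) and large at (718,388). The square lid is untouched at (637,360) and the gripper is clear. Handing in.

```bash
python3 -c "
from cell import workorder; print(workorder.sign_off())"
```

```text
the job is handed in; nothing more can be done
None
```

All three round jars have their matching lids on and released, seated as far as the final pictures show; the jars and square lid were left in place, and the job was handed in at about 18 s of the 77 s allowed (no verdict was returned).

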